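# Pick the pink sweet off the tray with the serving tongs

## Task

A customer wants the pink sweet: pick up the sprung serving tongs with the blue grips, close the tongs' tips on the pink sweet on the marble tray, and lift it, finishing with it held still in the tongs about 15 cm above the tray. The program ends while the gripper still holds the tongs squeezed on the sweet: put nothing down. Touch the sweets only with the tongs, never with the gripper's fingers, and leave the other two sweets and the jam jar where they are.

Things in the scene. Friction and masses are not known exactly. Their poses are not given: they have to be found in the camera images.
- tongs: Steel serving tongs, 211 mm long, 76 g, lying flat and open on the counter. Origin: midway between the two blue grips, at the underside; x runs along the tongs to the tips, y to the left arm, z up. Hinge pin (11 mm thick, 24 mm tall) at x = -95 mm, a hanging loop to 22 mm behind it; tips centred at x = +75 mm. Balances near the origin. Take it at the grips from above, fingers closing along y.
- tongs_left_arm: Left (+y) arm of the tongs; origin: below the middle of its grip's outer face, at the underside. Both arms turn alike in the tongs' plane and a spring opens them: each grip pushes out with about 4 N when just taken, 5 N at 5 mm squeeze, 7 N at 13 mm. Per mm that the grips are squeezed together the tips close 1.8 mm.
- tongs_right_arm: Right (-y) arm of the tongs, likewise. Carried with the grips squeezed to 51 to 53 mm the tongs are held firmly by their spring and the tips stay about 40 mm apart; closed on a sweet (tips 26 mm apart) the grips measure 43 mm and their faces are parallel.
- left_tip (a point): Centre of the inner face of the left tip, a flat upright steel paddle 36 mm long, 20 mm tall, 4 mm thick; 10 mm above the tongs' underside. Left free, the tips stand 50 mm apart.
- right_tip (a point): The same point of the right tip.
- left_grip (a point): Centre of the outer face of the left blue grip, 16 mm above the tongs' underside. The grip block is 36 mm long (x from -18 to +18 mm of the tongs) and reaches from the underside to 32 mm up. Left free, the grips measure 56 mm over both outer faces (59 mm at the front end).
- right_grip (a point): The same point of the right blue grip.
- tray: White marble tray, fixed, 78 x 190 x 12 mm, brass handle bars at its ends (to 107 mm from the centre). Origin: centre of its underside, on the counter; top 12 mm up. y: along its length, on which three sweets stand in a row about 55 mm apart. x: across it, away from the robot; tongs laid along x (tips to +x) reach one sweet and clear the others.
- pink_sweet: Pink upright drum, 26 mm in diameter, 24 mm tall, about 25 g, with cream strokes on top, standing loose on the tray. Origin: centre of its underside. z up.
- dark_sweet: Dark brown sweet of the same size; leave it alone.
- green_sweet: Green sweet of the same size; leave it alone.
- jam_jar: Loose jam jar with a red lid, 54 mm in diameter, 70 mm tall, to the right of the tongs; leave it alone. Origin: centre of its underside.

How it is judged (in metres and radians):
On the way, in this order (a step that is already met when the one before it is completed fails the run):
1. the tongs are lifted clear of the counter by the gripper, the pink sweet still standing on the tray (height (world z) of tongs above 0.03 m and contact force between the fingers and tongs above 0.5 N and z of pink_sweet in the frame of tray below 0.02 m), for 0.2 s.
2. the pink sweet is pinched between both tips and raised off the tray (contact force between each of tongs_left_arm, tongs_right_arm and pink_sweet above 0.3 N and z of pink_sweet in the frame of tray above 0.03 m), for 0.2 s.
At the end, for the whole second after the job is handed in: Fingers hold both tong arms, both tips press on the pink sweet and nothing else carries it; it is still, 0.10 to 0.23 m above the tray's top, within 0.12 m sideways of the tray's centre; the other sweets moved under 12 mm, the jam jar under 20 mm (z of pink_sweet in the frame of tray between 0.11 and 0.24 m and horizontal distance between pink_sweet and tray below 0.12 m and contact force between each of tongs_left_arm, tongs_right_arm and pink_sweet above 0.3 N and contact force between the fingers and tongs_left_arm above 0.5 N and contact force between the fingers and tongs_right_arm above 0.5 N and contact force between each of the arm, the fingers and pink_sweet below 0.1 N and linear speed of pink_sweet below 0.03 m/s and distance of each of dark_sweet, green_sweet from where it was at the start of the episode below 0.012 m and distance of jam_jar from where it was at the start of the episode below 0.02 m); the arm keeps its last pose, push and grip.
It fails at once if the gripper touches a sweet itself (contact force between the fingers and pink_sweet above 0.5 N or contact force between the fingers and dark_sweet above 0.5 N or contact force between the fingers and green_sweet above 0.5 N).
It fails at once if another sweet or the jam jar is knocked out of place (distance of any of dark_sweet, green_sweet from where it was at the start of the episode above 0.012 m or distance of jam_jar from where it was at the start of the episode above 0.02 m).
It also fails if it takes over 48 s, if anything falls off the work surface, if the arm or the gripper's body presses on something with over 40 N, if the wrist force passes 120 N, or if a joint passes its speed limit or range.

## Robot

A 6-joint arm with a two-finger parallel gripper is mounted at the origin on a cart in front of the work surface, level with it; the furniture and walls round the work are solid. World frame = base frame: x ahead of the robot, y to its left, z up, the work surface at z = 0. Lengths are in mm, angles in rad, forces in N, time in s.
With the tool pointing down it reaches from about 300 to 850 mm from the base axis. Payload 5.4 kg.
Tool frame: the origin (TCP) lies at the very end of the fingers, on their centre line; the grasp point (between the pads) lies 19 mm behind it; z points along the fingers, y is the direction in which the jaws open and shut (so a half turn about z gives the same grasp; the last joint's range is limited). The gripper opens to 85 mm and grips with 20 to 120 N. Pads are 22 mm wide; open, the fingers measure 114 mm over their backs; the gripper's body (76 mm by 85 mm) begins 54 mm behind the grasp point. The pads swing forward as they close: fully open they stand 13 mm farther back than shut.
Start: joints at [-1.311, 0.158, 1.597, -0, 1.386, -0.21], TCP at [260.282, -512.698, 231.299] pointing down, gripper open.
Joint ranges: [-2.91, 2.91], [-0.94, 2.29], [0.18, 2.7], [-1.29, 4.43], [0.17, 2.64], [-3, 3]. Speed limits (rad/s): [2.57, 2.57, 3.14, 3.14, 3.14, 3.14].

## Interface

Orientations are given as [roll, pitch, yaw] about the fixed x, y, z axes, in that order (R = Rz(yaw) Ry(pitch) Rx(roll)).
In Python, from bench import status, optics, job gives the robot as it stands. The module is installed in compiled form; this text tells all that it offers.
- The arm moves only by the shell command python3 -m pendant 'ROWS' [FORCE]. ROWS is JSON, a list of rows, each an object of numbers: "fingers": the opening in per cent of the stroke, from 0 (shut) to 100 (fully open); "x", "y", "z": the shift along the tool's x, y, z in cm; "ax", "ay", "az": the turn, a rotation vector about the tool's x, y, z in rad. A call has 1 to 5 rows; each row is the pose to reach, as a shift and turn from the pose commanded when the call began, along the tool's axes at that moment; what a row does not reach only later rows make up. A row lasts 1/12 s, in which the tool goes at most 41.7 mm and 7.16 degrees, less where a joint would pass 70% of its speed; a pose out of reach is approached as far as the arm can. A call with a gripper value outside its range is refused whole. The fingers move at their own pace and stop on an object; FORCE is the grip in N (left out, the last holds). Time passes only in rows, so rows that repeat a pose let the fingers close. It gives the time, the measured TCP pose, the force and the opening at its end, in the units of the state.
- status.observe(): the state, without advancing time (a new reading comes with each control period).
- optics.snapshot(name): name is "scene" or "top" or "wrist"; returns the picture (420x560x3 uint8, blue, green, red); there is no depth.
- optics.camera_params(name): a dict with "intrinsics" (3x3 intrinsics, pixels), "k1" (the pictures are not rectified: a ray, as slopes to the right and down, at radius r is drawn at 1 + k1 r^2 times it, then the intrinsics apply), "rvec" (rotation vector, rad) and "tvec" (3), from world to camera coordinates, as OpenCV has them; the wrist camera has in their place "hand_eye" (4x4, takes a point from camera to tool coordinates, whose origin is the TCP and whose axes are the flange's). Camera axes: x right, y down, z forward; pixel columns grow to the right and rows downward; lengths in mm; the calibration is good to about 2 mm. A picture is of the moment at which its call begins: read the wrist's pose just before it. camera_params takes no time and is no camera call.
- job.finish_job(): hands the job in, once; it reports no verdict.
The state is a dict: "time_s": time; "qpos": joint angles; "joint_vel": joint speeds; "joint_torque": joint torques, N m; "tool_pos": TCP position; "orientation": TCP orientation; "ft_force": force on the tool from outside, world axes, zero at the start; "torque": the same for the moment, N m; "gripper_width": opening from 0.0 (shut) to 1.0 (fully open).
Only numpy, scipy, OpenCV 4.12 (cv2) and the standard library are available. Lean on these libraries where they do the work, as an engineer would, in place of code of your own. Each camera call takes 0.05 s, during which the arm holds its last target. There are 200 camera calls.

## Working session

There is one attempt and no reset: what is moved stays moved. The work goes in short steps, Python scripts to look and compute and a shell command to move; the robot and the scene stay as the last step left them, time stands still between calls to the robot, and variables do not carry over. Pictures are saved under pics/ and viewed, about 8 in all and at most 12, crops included, and the job is handed in when it is done.

```bash
mkdir -p pics; python3 - <<'E'
from bench import status, optics
import cv2
print(status.observe())
for n in ("top","scene"):
    cv2.imwrite(f"pics/{n}1.png",optics.snapshot(n)); print(n,optics.camera_params(n))
print(optics.camera_params("wrist"))
E
```

```text
{'time_s': 0.0, 'qpos': array([-1.31110642e+00,  1.59058548e-01,  1.59823209e+00, -2.30739475e-05,
        1.38620382e+00, -2.10108311e-01]), 'joint_vel': array([-0.00085241,  0.00012232, -0.00090677,  0.00106261,  0.00069772,
        0.00082188]), 'joint_torque': array([ 1.23244023e-03, -3.96004522e+01, -3.31428909e+01, -2.57873177e-05,
        8.65805807e-03, -5.35534497e-06]), 'tool_pos': array([ 260.118596  , -512.12404114,  230.31163715]), 'orientation': array([-3.13972794e+00, -3.74475995e-04,  4.69802124e-01]), 'ft_force': array([0.13066374, 0.21579608, 1.20800375]), 'torque': array([ 0.06806062,  0.02453525, -0.00863972]), 'gripper_width': 0.9953649514964789}
top {'intrinsics': array([[519.95468343,   0.        , 278.2058755 ],
       [  0.        , 519.95468343, 217.51818348],
       [  0.        ,   0.        ,   1.        ]]), 'k1': 0.00010692248083234291, 'rvec': array([ 2.12579709, -2.16108828,  0.14956622]), 'tvec': array([  13.03661978,  476.73347393, 1375.71210744])}
scene {'intrinsics': array([[447.63993785,   0.        , 283.51250397],
       [  0.        , 447.63993785, 206.14322614],
       [  0.        ,   0.        ,   1.        ]]), 'k1': -0.04779738836376359, 'rvec': array([ 0.63978752, -2.34600306,  1.54035034]), 'tvec': array([ 382.03327092,  159.58659555, 1003.67078871])}
{'intrinsics': array([[298.7032322 ,   0.        , 276.87201978],
       [  0.        , 298.7032322 , 211.9829994 ],
       [  0.        ,   0.        ,   1.        ]]), 'k1': -0.032212300415198084, 'hand_eye': array([[-9.08030779e-04, -9.62000292e-01, -2.73046908e-01,
         6.97573593e+01],
       [ 9.99999349e-01, -6.84808359e-04, -9.12826107e-04,
        -4.38120098e-01],
       [ 6.91154176e-04, -2.73047560e-01,  9.62000287e-01,
        -1.42436798e+02],
       [ 0.00000000e+00,  0.00000000e+00,  0.00000000e+00,
         1.00000000e+00]])}
```

View pics/top1.png

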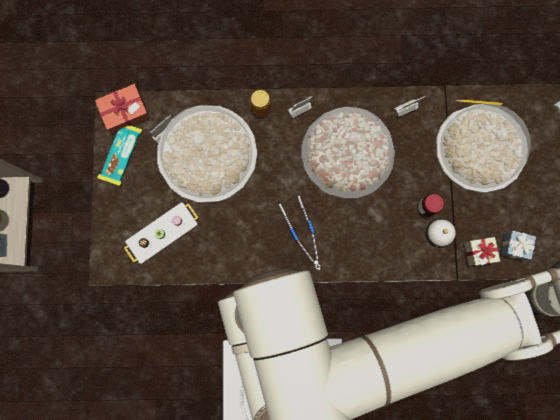

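The top view shows the tongs with grips near (294,233) and (311,227), tips near (282,207) and (300,198), and the hinge at (317,265). The pink sweet is at (177,221), green at (160,233), dark at (144,243), and the tray ends are at (130,255) and (193,212). The jar is at (432,205).

```bash
cat > h.py <<'E'
import cv2,numpy as np
from bench import status,optics
from scipy.spatial.transform import Rotation as Ro
def cam(name):
    p=optics.camera_params(name);K=p["intrinsics"];k=p["k1"]
    if name=="wrist":
        s=status.observe();H=p["hand_eye"];R=Ro.from_euler("xyz",s["orientation"]).as_matrix()
        Rw=R@H[:3,:3];o=R@H[:3,3]+s["tool_pos"]
    else:
        Rw=cv2.Rodrigues(p["rvec"])[0].T;o=-Rw@p["tvec"]
    return K,k,Rw,o
def pt(c,uv,z):
    K,k,Rw,o=c
    n=cv2.undistortPoints(np.array([[uv]],float),K,np.array([k,0,0,0,0.]))[0,0]
    d=Rw@[n[0],n[1],1];return o+d*(z-o[2])/d[2]
def px(c,P):
    K,k,Rw,o=c
    q=cv2.projectPoints(np.array([P],float),cv2.Rodrigues(Rw.T)[0],-Rw.T@o,K,np.array([k,0,0,0,0.]))[0]
    return q[0,0]
E
python3 - <<'E'
from h import *
c=cam("top");im=cv2.imread("pics/top1.png")
hsv=cv2.cvtColor(im,cv2.COLOR_BGR2HSV)
m=((abs(hsv[...,0].astype(int)-110)<15)&(hsv[...,1]>130)&(hsv[...,2]>80)).astype(np.uint8)
n,l,s,ce=cv2.connectedComponentsWithStats(m)
for i in range(1,n):
    if s[i,4]>8: print("blue",s[i],ce[i],pt(c,ce[i],32).round(1))
for nm,uv,z in [("tipL",(282,207),20),("tipR",(300,198),20),("hinge",(317,265),24),("pink",(177,221),36),("green",(160,233),36),("dark",(144,243),36),("t1",(130,255),12),("t2",(193,212),12),("jar",(432,205),70)]:
    print(nm,pt(c,uv,z).round(1))
cv2.imwrite("pics/top1a.png",np.hstack([cv2.resize(im[190:280,265:335],None,fx=6,fy=6,interpolation=2),cv2.resize(im[195:285,115:175+35][:, :],None,fx=4,fy=6,interpolation=2)])[:600])
E
```

```text
blue [308 221   6  12  33] [310.60606061 226.57575758] [451.  -82.2  32. ]
blue [290 228   8  13  45] [293.68888889 233.88888889] [431.8 -36.   32. ]
tipL [508.1  -5.6  20. ]
tipR [532.3 -55.7  20. ]
hinge [347.3 -97.3  24. ]
pink [471.8 279.7  36. ]
green [439.8 325.3  36. ]
dark [413.4 368.   36. ]
t1 [383.6 412.   12. ]
t2 [499.6 240.5  12. ]
jar [ 498.3 -402.7   70. ]
```

View pics/top1a.png

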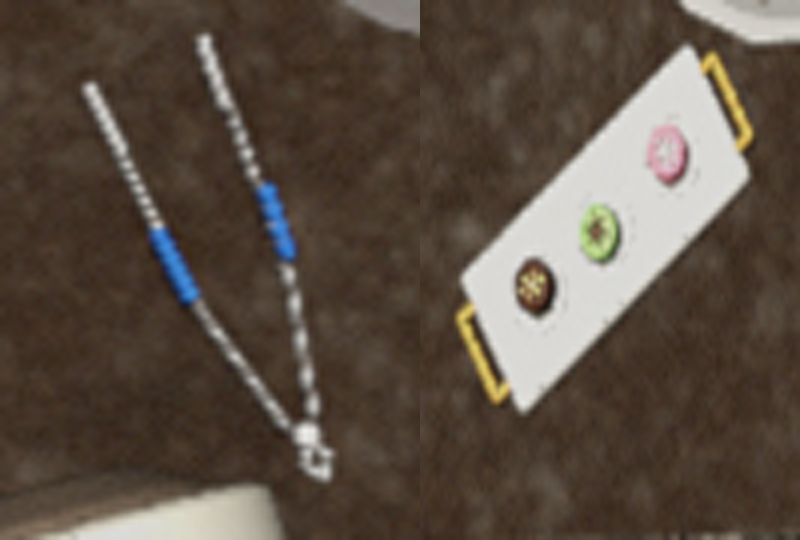

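```bash
python3 -m pendant '[{"x":4,"y":-3.5},{"x":8,"y":-7},{"x":12.2,"y":-10.7},{"x":12.2,"y":-10.7},{"x":12.2,"y":-10.7}]'
python3 -m pendant '[{"x":4,"y":-3.5},{"x":8,"y":-7},{"x":12.2,"y":-10.7},{"x":12.2,"y":-10.7},{"x":12.2,"y":-10.7}]'
python3 -m pendant '[{"x":4,"y":-3.5,"z":2},{"x":8,"y":-7,"z":4,"az":0.04},{"x":12.2,"y":-10.7,"z":7,"az":0.08},{"x":12.2,"y":-10.7,"z":8,"az":0.08},{"x":12.2,"y":-10.7,"z":8,"az":0.08}]'
python3 -m pendant '[{"x":0},{"x":0},{"x":0}]'
python3 - <<'E'
from h import *
print(status.observe())
c=cam("wrist");im=optics.snapshot("wrist");cv2.imwrite("pics/w1.png",im)
np.save("c1.npy",np.array(c,dtype=object),allow_pickle=True)
E
```

```text
{'time_s': 0.1, 'qpos': array([-1.31108637e+00,  1.58988033e-01,  1.59811523e+00,  6.05987475e-06,
        1.38617384e+00, -2.10084759e-01]), 'joint_vel': array([ 0.0015685 ,  0.00062877, -0.00418297,  0.00085173, -0.00150062,
        0.00044983]), 'joint_torque': array([ 3.73512885e-04, -3.96992075e+01, -3.32336569e+01, -2.35841599e-04,
        4.20783981e-03, -7.65672752e-06]), 'tool_pos': array([ 260.15435441, -512.18070865,  230.40974813]), 'orientation': array([-3.13994648e+00, -3.57103764e-04,  4.69793299e-01]), 'ft_force': array([-0.32156023, -0.13816884,  0.13269308]), 'torque': array([2.61290084e-02, 5.98277007e-05, 1.04385919e-03]), 'gripper_width': 1.0016039039476938}invalid input at $[0]: expected keys fingers, x, y, z, ax, ay, az
invalid input at $[0]: expected keys fingers, x, y, z, ax, ay, az
invalid input at $[0]: expected keys fingers, x, y, z, ax, ay, az
invalid input at $[0]: expected keys fingers, x, y, z, ax, ay, az
```

View pics/w1.png

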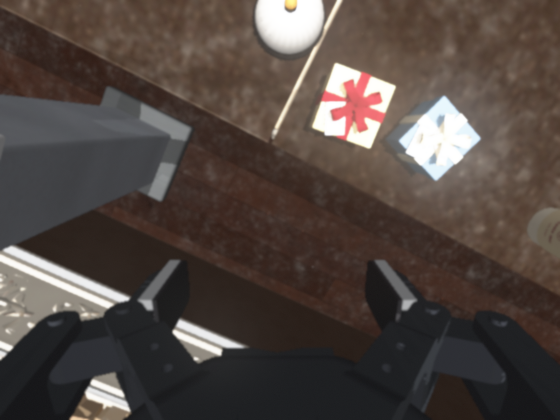

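All seven keys are required, so the rows were refused. Nothing moved; the wrist view just shows the start area (gifts, counter edge, robot cart).

```bash
python3 -m pendant '[{"fingers":100,"x":4,"y":-3.5,"z":0,"ax":0,"ay":0,"az":0},{"fingers":100,"x":8,"y":-7,"z":0,"ax":0,"ay":0,"az":0},{"fingers":100,"x":12.2,"y":-10.7,"z":0,"ax":0,"ay":0,"az":0},{"fingers":100,"x":12.2,"y":-10.7,"z":0,"ax":0,"ay":0,"az":0}]'
python3 -m pendant '[{"fingers":100,"x":4,"y":-3.5,"z":0,"ax":0,"ay":0,"az":0},{"fingers":100,"x":8,"y":-7,"z":0,"ax":0,"ay":0,"az":0},{"fingers":100,"x":12.2,"y":-10.7,"z":0,"ax":0,"ay":0,"az":0},{"fingers":100,"x":12.2,"y":-10.7,"z":0,"ax":0,"ay":0,"az":0}]'
python3 -m pendant '[{"fingers":100,"x":4,"y":-3.5,"z":2,"ax":0,"ay":0,"az":0},{"fingers":100,"x":8,"y":-7,"z":4,"ax":0,"ay":0,"az":0.04},{"fingers":100,"x":12.2,"y":-10.7,"z":7,"ax":0,"ay":0,"az":0.08},{"fingers":100,"x":12.2,"y":-10.7,"z":8,"ax":0,"ay":0,"az":0.08},{"fingers":100,"x":12.2,"y":-10.7,"z":8,"ax":0,"ay":0,"az":0.08}]'
python3 -m pendant '[{"fingers":100,"x":0,"y":0,"z":0,"ax":0,"ay":0,"az":0},{"fingers":100,"x":0,"y":0,"z":0,"ax":0,"ay":0,"az":0},{"fingers":100,"x":0,"y":0,"z":0,"ax":0,"ay":0,"az":0}]'
python3 - <<'E'
from h import *
import pickle
c=cam("wrist");im=optics.snapshot("wrist");cv2.imwrite("pics/w2.png",im)
pickle.dump(c,open("c2.pkl","wb"))
hsv=cv2.cvtColor(im,cv2.COLOR_BGR2HSV)
m=((abs(hsv[...,0].astype(int)-110)<12)&(hsv[...,1]>150)&(hsv[...,2]>80)).astype(np.uint8)
n,l,s,ce=cv2.connectedComponentsWithStats(m)
for i in range(1,n):
    if s[i,4]>30: print("blue",s[i],ce[i],pt(c,ce[i],32).round(1))
E
```

```text
time_s: 0.48
tool_pos: [320.9, -359.8, 230.7]
orientation: [-3.14, -0.0, 0.469]
ft_force: [0.1, 0.7, 0.4]
gripper_width: 1.003
time_s: 0.82
tool_pos: [381.2, -209.0, 231.1]
orientation: [-3.141, -0.0, 0.47]
ft_force: [0.2, -0.8, 0.1]
gripper_width: 0.999
time_s: 1.23
tool_pos: [440.1, -56.3, 148.1]
orientation: [-3.137, 0.002, 0.393]
ft_force: [-0.8, 0.3, -1.0]
gripper_width: 0.998
time_s: 1.48
tool_pos: [441.6, -61.8, 152.1]
orientation: [3.14, -0.001, 0.389]
ft_force: [0.8, 0.1, -0.3]
gripper_width: 1.0
blue [242 185  10  40 248] [246.68548387 204.68145161] [433.  -35.1  32. ]
blue [298 186   9  38 235] [301.93191489 203.95744681] [452.6 -81.2  32. ]
```

View pics/w2.png

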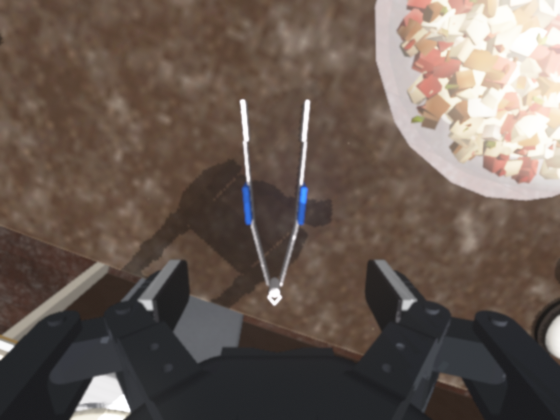

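The wrist view shows both blue grips at (247,205) and (302,204), the hinge at (274,291), and tip ends at (243,103) and (307,103). The tongs are well aligned with the tool.

```bash
python3 - <<'E'
from h import *
import pickle
c=pickle.load(open("c2.pkl","rb"))
h=pt(c,(274.3,291),24);l=pt(c,(243,103),20);r=pt(c,(307,103),20);m=(l+r)/2
gl=pt(c,(246.7,204.7),32);gr=pt(c,(301.9,204),32);g=(gl+gr)/2
print(h,l,r,m,np.linalg.norm(l-r),np.linalg.norm((m-h)[:2]),"g",g)
d=(m-h)[:2];yaw=np.arctan2(d[1],d[0]);d/=np.linalg.norm(d);dg=(gl-gr);print(yaw,np.arctan2(-dg[0],dg[1]))
print("origin from hinge",h[:2]+95*d)
s=status.observe();e=g-s["tool_pos"];y=s["orientation"][2]
print(s["tool_pos"],s["orientation"],"tool dx dy",e[0]*np.cos(y)+e[1]*np.sin(y),e[0]*np.sin(y)-e[1]*np.cos(y))
E
```

```text
[356.39966188 -93.21250184  24.        ] [5.13911847e+02 2.39530777e-01 2.00000000e+01] [534.98816813 -51.27496096  20.        ] [524.45000741 -25.51771509  20.        ] 55.65926863473415 181.17257736321434 g [442.81538586 -58.14699168  32.        ]
0.3829388673997952 0.4013740748208759
origin from hinge [444.51886324 -57.71593368]
[441.83379607 -62.13077792 152.42576403] [ 3.13983390e+00 -1.17974003e-03  3.88449694e-01] tool dx dy 2.4173339987568765 -3.3152025104793603
```

```bash
python3 -m pendant '[{"fingers":100,"x":0.25,"y":-0.33,"z":3,"ax":0,"ay":0,"az":0},{"fingers":100,"x":0.25,"y":-0.33,"z":6,"ax":0,"ay":0,"az":0},{"fingers":100,"x":0.25,"y":-0.33,"z":9,"ax":0,"ay":0,"az":0},{"fingers":100,"x":0.25,"y":-0.33,"z":9,"ax":0,"ay":0,"az":0},{"fingers":100,"x":0.25,"y":-0.33,"z":9,"ax":0,"ay":0,"az":0}]'
python3 - <<'E'
from h import *
for i in range(2):
    c=cam("wrist");im=optics.snapshot("wrist");s=status.observe();print(s["tool_pos"],s["orientation"])
cv2.imwrite("pics/w3.png",im)
E
```

```text
time_s: 1.95
tool_pos: [441.6, -57.5, 61.2]
orientation: [-3.14, 0.002, 0.388]
ft_force: [0.8, -0.5, -0.1]
gripper_width: 1.003
[443.16031248 -57.93843312  62.77888491] [ 3.14038995e+00 -1.09392360e-03  3.88399717e-01]
[444.01888342 -58.1222294   63.56784089] [ 3.13884524e+00 -2.67435716e-03  3.88668263e-01]
```

View pics/w3.png

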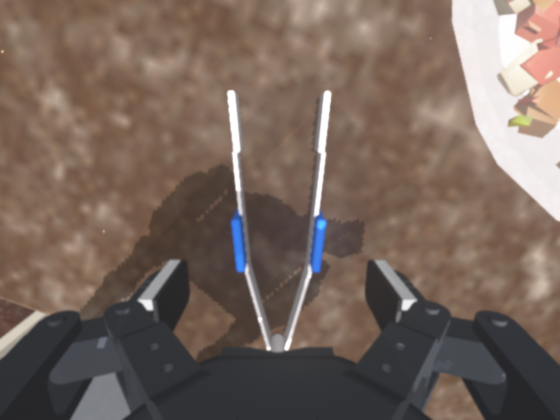

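Grips are at (239,244) and (318,243), centred between the fingers. Descending and closing.

```bash
python3 -m pendant '[{"fingers":100,"x":0,"y":0,"z":3,"ax":0,"ay":0,"az":0},{"fingers":100,"x":0,"y":0,"z":6,"ax":0,"ay":0,"az":0},{"fingers":100,"x":0,"y":0,"z":6,"ax":0,"ay":0,"az":0},{"fingers":100,"x":0,"y":0,"z":6,"ax":0,"ay":0,"az":0},{"fingers":100,"x":0,"y":0,"z":6,"ax":0,"ay":0,"az":0}]'
python3 -m pendant '[{"fingers":80,"x":0,"y":0,"z":0,"ax":0,"ay":0,"az":0},{"fingers":70,"x":0,"y":0,"z":0,"ax":0,"ay":0,"az":0},{"fingers":66,"x":0,"y":0,"z":0,"ax":0,"ay":0,"az":0},{"fingers":61,"x":0,"y":0,"z":0,"ax":0,"ay":0,"az":0},{"fingers":61,"x":0,"y":0,"z":0,"ax":0,"ay":0,"az":0}]' 30
python3 -m pendant '[{"fingers":61,"x":0,"y":0,"z":0,"ax":0,"ay":0,"az":0},{"fingers":61,"x":0,"y":0,"z":0,"ax":0,"ay":0,"az":0},{"fingers":61,"x":0,"y":0,"z":0,"ax":0,"ay":0,"az":0},{"fingers":61,"x":0,"y":0,"z":0,"ax":0,"ay":0,"az":0}]'
python3 - <<'E'
from h import *
im=optics.snapshot("wrist");s=status.observe();print(s["tool_pos"],s["orientation"],s["gripper_width"],s["ft_force"])
cv2.imwrite("pics/w4.png",im)
E
```

```text
time_s: 2.47
tool_pos: [444.3, -57.7, 3.7]
orientation: [3.139, -0.003, 0.39]
ft_force: [0.5, -0.2, -0.1]
gripper_width: 1.0
time_s: 2.88
tool_pos: [444.3, -57.5, 3.2]
orientation: [3.139, -0.003, 0.39]
ft_force: [-0.2, 0.6, 8.0]
gripper_width: 0.61
time_s: 3.22
tool_pos: [444.3, -57.5, 3.2]
orientation: [3.139, -0.003, 0.39]
ft_force: [-0.9, 0.5, 7.6]
gripper_width: 0.605
[444.28435616 -57.45317223   3.23979922] [ 3.13894050e+00 -2.87108748e-03  3.89759439e-01] 0.6121410956024261 [-1.10516328  0.33807962  9.06102479]
```

View pics/w4.png

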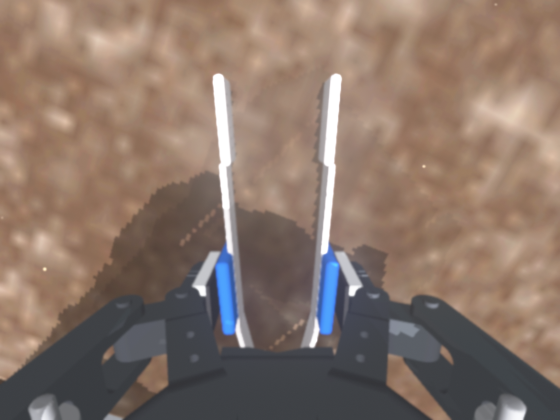

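Grips are held at ~52 mm (both pads on the blue, tips open and symmetric at (224,120) and (332,120)). Lifting.

```bash
python3 -m pendant '[{"fingers":61,"x":0,"y":0,"z":-1,"ax":0,"ay":0,"az":0},{"fingers":61,"x":0,"y":0,"z":-2.5,"ax":0,"ay":0,"az":0},{"fingers":61,"x":0,"y":0,"z":-5,"ax":0,"ay":0,"az":0},{"fingers":61,"x":0,"y":0,"z":-7.5,"ax":0,"ay":0,"az":0},{"fingers":61,"x":0,"y":0,"z":-10,"ax":0,"ay":0,"az":0}]'
python3 -m pendant '[{"fingers":61,"x":0,"y":0,"z":0,"ax":0,"ay":0,"az":0},{"fingers":61,"x":0,"y":0,"z":0,"ax":0,"ay":0,"az":0},{"fingers":61,"x":0,"y":0,"z":0,"ax":0,"ay":0,"az":0},{"fingers":61,"x":0,"y":0,"z":0,"ax":0,"ay":0,"az":0}]'
python3 - <<'E'
from h import *
im=optics.snapshot("wrist");s=status.observe();print(s["tool_pos"],s["orientation"],s["gripper_width"],s["ft_force"])
im2=optics.snapshot("scene")
cv2.imwrite("pics/w5.png",np.hstack([cv2.resize(im[:, :],(400,300)),cv2.resize(im2,(400,300))]))
cv2.imwrite("pics/s5.png",im2)
c=cam("scene");print(px(c,(444,-57,115)),px(c,(513,-28,115)))
E
```

```text
time_s: 3.68
tool_pos: [442.0, -56.6, 102.9]
orientation: [-3.141, 0.0, 0.39]
ft_force: [2.0, -0.2, -0.1]
gripper_width: 0.613
time_s: 4.02
tool_pos: [441.2, -56.3, 100.1]
orientation: [-3.14, 0.002, 0.39]
ft_force: [-0.1, 0.1, -0.7]
gripper_width: 0.611
[441.20102419 -56.30493827  99.97629806] [-3.13947305e+00  2.10325407e-03  3.89795279e-01] 0.6119261352608472 [ 0.34975693  0.03239661 -0.39122005]
[293.63680216 183.28551935] [266.05986613 181.53983235]
```

View pics/w5.png

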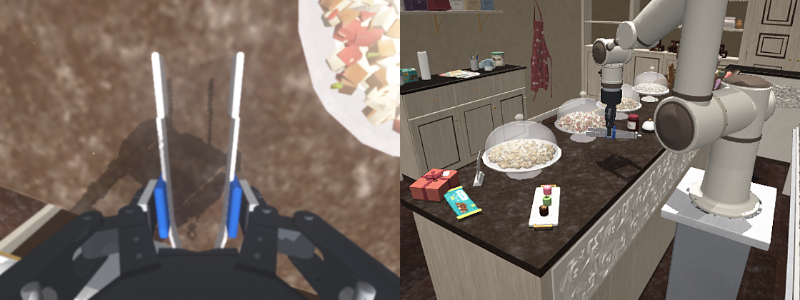

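Tongs are lifted and held square (left panel: grips still in the pads, tips level). The plate with the dome lies ahead, so I route with x pulled back.

```bash
python3 -m pendant '[{"fingers":61,"x":-0.5,"y":-3,"z":-2,"ax":0,"ay":0,"az":0},{"fingers":61,"x":-1,"y":-6.5,"z":-4,"ax":0,"ay":0,"az":0},{"fingers":61,"x":-1.7,"y":-10,"z":-5,"ax":0,"ay":0,"az":0},{"fingers":61,"x":-1.7,"y":-13.3,"z":-5,"ax":0,"ay":0,"az":0},{"fingers":61,"x":-1.7,"y":-13.3,"z":-5,"ax":0,"ay":0,"az":0}]'
python3 -m pendant '[{"fingers":61,"x":1.5,"y":-3,"z":0,"ax":0,"ay":0,"az":-0.05},{"fingers":61,"x":4,"y":-6,"z":0,"ax":0,"ay":0,"az":-0.1},{"fingers":61,"x":6,"y":-9,"z":1,"ax":0,"ay":0,"az":-0.15},{"fingers":61,"x":8,"y":-12.2,"z":2,"ax":0,"ay":0,"az":-0.195},{"fingers":61,"x":9.9,"y":-15.2,"z":3,"ax":0,"ay":0,"az":-0.195}]'
python3 -m pendant '[{"fingers":61,"x":0,"y":0,"z":0,"ax":0,"ay":0,"az":0},{"fingers":61,"x":0,"y":0,"z":0,"ax":0,"ay":0,"az":0},{"fingers":61,"x":0,"y":0,"z":0,"ax":0,"ay":0,"az":0},{"fingers":61,"x":0,"y":0,"z":0,"ax":0,"ay":0,"az":0}]'
python3 - <<'E'
from h import *
import pickle
c=cam("wrist");im=optics.snapshot("wrist");cv2.imwrite("pics/w6.png",im);pickle.dump(c,open("c6.pkl","wb"))
hsv=cv2.cvtColor(im,cv2.COLOR_BGR2HSV)
m=((hsv[...,0]>155)&(hsv[...,0]<178)&(hsv[...,1]>40)&(hsv[...,2]>120)).astype(np.uint8)
n,l,s,ce=cv2.connectedComponentsWithStats(m)
for i in range(1,n):
    if s[i,4]>60: print("pink",s[i],ce[i],pt(c,ce[i],36).round(1))
E
```

```text
time_s: 4.53
tool_pos: [373.5, 63.6, 150.6]
orientation: [-3.139, 0.001, 0.394]
ft_force: [0.6, -0.6, -1.8]
gripper_width: 0.611
time_s: 4.95
tool_pos: [410.0, 239.6, 120.0]
orientation: [-3.141, 0.001, 0.587]
ft_force: [0.7, -0.6, -0.6]
gripper_width: 0.61
time_s: 5.28
tool_pos: [410.1, 236.9, 121.3]
orientation: [3.141, 0.0, 0.583]
ft_force: [0.2, 0.4, -0.5]
gripper_width: 0.612
pink [256  97  35  36 660] [272.64242424 115.30151515] [473.5 283.1  36. ]
```

View pics/w6.png

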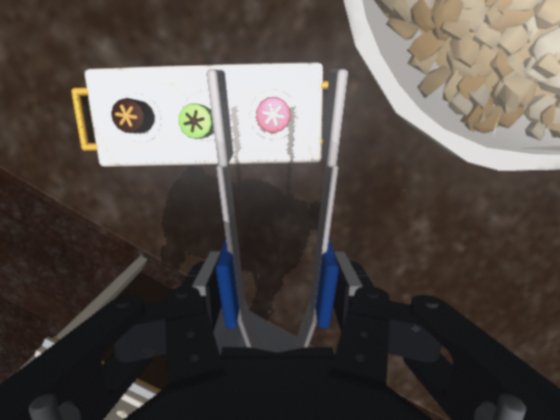

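Pink sweet top is at (273,115); tips bracket it at x≈(228..330), the green sweet is at (196,121), just left of the left tip. I need a ~4 mm shift left; descending partway then checking.

```bash
python3 -m pendant '[{"fingers":61,"x":0.2,"y":-0.4,"z":2,"ax":0,"ay":0,"az":0},{"fingers":61,"x":0.2,"y":-0.4,"z":4,"ax":0,"ay":0,"az":0},{"fingers":61,"x":0.2,"y":-0.4,"z":6,"ax":0,"ay":0,"az":0},{"fingers":61,"x":0.2,"y":-0.4,"z":6,"ax":0,"ay":0,"az":0},{"fingers":61,"x":0.2,"y":-0.4,"z":6,"ax":0,"ay":0,"az":0}]'
python3 - <<'E'
from h import *
optics.snapshot("wrist");optics.snapshot("wrist")
c=cam("wrist");im=optics.snapshot("wrist");s=status.observe();print(s["tool_pos"],s["orientation"])
hsv=cv2.cvtColor(im,cv2.COLOR_BGR2HSV)
m=((hsv[...,0]>155)&(hsv[...,0]<178)&(hsv[...,1]>40)&(hsv[...,2]>120)).astype(np.uint8)
n,l,st,ce=cv2.connectedComponentsWithStats(m)
for i in range(1,n):
    if st[i,4]>60: 
        p=pt(c,ce[i],36);e=p-s["tool_pos"];y=s["orientation"][2];print("pink",st[i],ce[i],p.round(1),"tool",e[0]*np.cos(y)+e[1]*np.sin(y),e[0]*np.sin(y)-e[1]*np.cos(y))
cv2.imwrite("pics/w7.png",cv2.resize(im[40:240,140:420],None,fx=2.8,fy=2.8,interpolation=2))
sc=optics.snapshot("scene");cv2.imwrite("pics/s7.png",cv2.resize(sc[230:350,140:300],None,fx=4,fy=4,interpolation=2))
E
```

```text
time_s: 5.75
tool_pos: [408.9, 241.4, 61.1]
orientation: [-3.141, 0.002, 0.583]
ft_force: [-0.1, -0.6, -0.5]
gripper_width: 0.614
[410.84755749 242.44372428  63.07093851] [ 3.14056441e+00 -3.10045668e-03  5.84023390e-01]
pink [ 257   93   46   48 1189] [278.80908326 117.57947855] [473.5 283.1  36. ] tool 74.72477602782789 0.6356278012444463
```

View pics/w7.png

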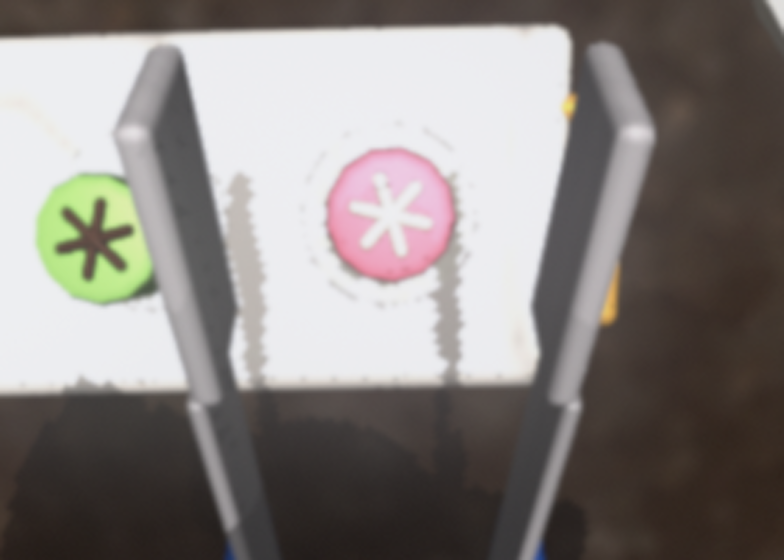

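The pink sweet sits centred between the paddles (tool frame 74.7, 0.6 mm). Descend and squeeze.

```bash
python3 -m pendant '[{"fingers":61,"x":0,"y":0,"z":1.5,"ax":0,"ay":0,"az":0},{"fingers":61,"x":0,"y":0,"z":3,"ax":0,"ay":0,"az":0},{"fingers":61,"x":0,"y":0,"z":4.2,"ax":0,"ay":0,"az":0},{"fingers":61,"x":0,"y":0,"z":4.2,"ax":0,"ay":0,"az":0},{"fingers":61,"x":0,"y":0,"z":4.2,"ax":0,"ay":0,"az":0}]'
python3 - <<'E'
from h import *
for i in range(3): im=optics.snapshot("wrist")
s=status.observe();print(s["tool_pos"],s["ft_force"],s["gripper_width"])
sc=optics.snapshot("scene")
a=cv2.resize(im[40:240,140:420],(420,300));b=cv2.resize(sc[240:340,160:280],(360,300),interpolation=2)
cv2.imwrite("pics/w8.png",np.hstack([a,b]))
E
```

```text
time_s: 6.37
tool_pos: [409.6, 242.5, 19.8]
orientation: [3.142, -0.0, 0.585]
ft_force: [0.2, 0.1, -0.9]
gripper_width: 0.61
[410.44483694 242.77048312  20.58590487] [ 0.1505313   0.08231228 -0.43134526] 0.6129601195636241
```

View pics/w8.png

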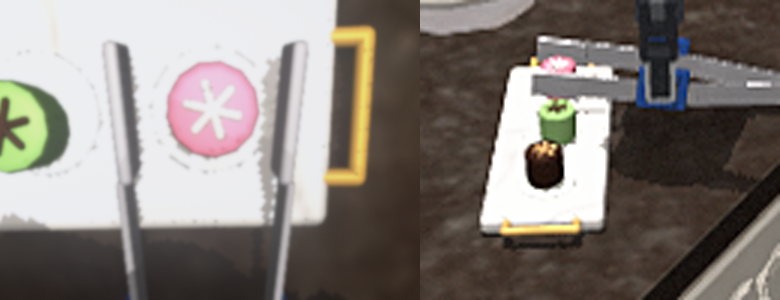

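Tips are down either side of the pink sweet (left panel: sweet at x=213 between paddles at 135 and 275), clear of tray and green sweet. Squeezing.

```bash
python3 -m pendant '[{"fingers":58,"x":0,"y":0,"z":0,"ax":0,"ay":0,"az":0},{"fingers":55,"x":0,"y":0,"z":0,"ax":0,"ay":0,"az":0},{"fingers":52,"x":0,"y":0,"z":0,"ax":0,"ay":0,"az":0},{"fingers":50,"x":0,"y":0,"z":0,"ax":0,"ay":0,"az":0},{"fingers":48,"x":0,"y":0,"z":0,"ax":0,"ay":0,"az":0}]' 30
python3 -m pendant '[{"fingers":46,"x":0,"y":0,"z":0,"ax":0,"ay":0,"az":0},{"fingers":45,"x":0,"y":0,"z":0,"ax":0,"ay":0,"az":0},{"fingers":45,"x":0,"y":0,"z":0,"ax":0,"ay":0,"az":0},{"fingers":45,"x":0,"y":0,"z":0,"ax":0,"ay":0,"az":0},{"fingers":45,"x":0,"y":0,"z":0,"ax":0,"ay":0,"az":0}]'
python3 - <<'E'
from h import *
im=optics.snapshot("wrist")
s=status.observe();print(s["tool_pos"],s["ft_force"],s["gripper_width"])
cv2.imwrite("pics/w9.png",im)
E
```

```text
time_s: 6.98
tool_pos: [409.8, 242.5, 19.8]
orientation: [3.141, -0.001, 0.585]
ft_force: [-0.5, 0.2, 3.9]
gripper_width: 0.492
time_s: 7.4
tool_pos: [409.8, 242.5, 19.8]
orientation: [3.141, -0.001, 0.585]
ft_force: [-1.1, -0.0, 6.3]
gripper_width: 0.489
[409.77396908 242.52344622  19.78966854] [-0.89172688 -0.82569448  5.32074048] 0.4869085998012145
```

View pics/w9.png

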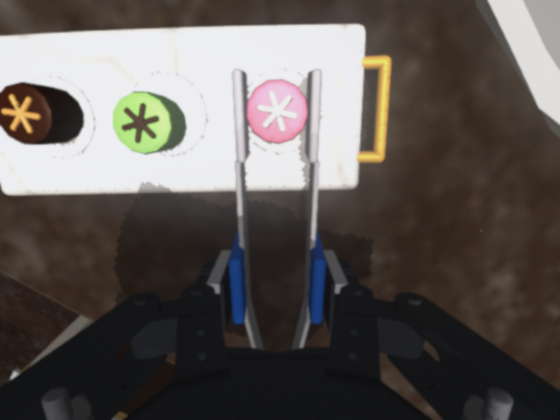

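Both tips are pinching the sweet at (277,111), and the fingers have stalled at 0.488. Lifting 15 cm.

```bash
python3 -m pendant '[{"fingers":45,"x":0,"y":0,"z":-0.5,"ax":0,"ay":0,"az":0},{"fingers":45,"x":0,"y":0,"z":-1.5,"ax":0,"ay":0,"az":0},{"fingers":45,"x":0,"y":0,"z":-3,"ax":0,"ay":0,"az":0},{"fingers":45,"x":0,"y":0,"z":-4.5,"ax":0,"ay":0,"az":0},{"fingers":45,"x":0,"y":0,"z":-6,"ax":0,"ay":0,"az":0}]'
python3 -m pendant '[{"fingers":45,"x":0,"y":0,"z":-1.5,"ax":0,"ay":0,"az":0},{"fingers":45,"x":0,"y":0,"z":-3,"ax":0,"ay":0,"az":0},{"fingers":45,"x":0,"y":0,"z":-4.5,"ax":0,"ay":0,"az":0},{"fingers":45,"x":0,"y":0,"z":-6,"ax":0,"ay":0,"az":0},{"fingers":45,"x":0,"y":0,"z":-7.5,"ax":0,"ay":0,"az":0}]'
python3 -m pendant '[{"fingers":45,"x":0,"y":0,"z":-1,"ax":0,"ay":0,"az":0},{"fingers":45,"x":0,"y":0,"z":-1.5,"ax":0,"ay":0,"az":0},{"fingers":45,"x":0,"y":0,"z":-1.5,"ax":0,"ay":0,"az":0},{"fingers":45,"x":0,"y":0,"z":-1.5,"ax":0,"ay":0,"az":0},{"fingers":45,"x":0,"y":0,"z":-1.5,"ax":0,"ay":0,"az":0}]'
python3 -m pendant '[{"fingers":45,"x":0,"y":0,"z":0,"ax":0,"ay":0,"az":0},{"fingers":45,"x":0,"y":0,"z":0,"ax":0,"ay":0,"az":0},{"fingers":45,"x":0,"y":0,"z":0,"ax":0,"ay":0,"az":0},{"fingers":45,"x":0,"y":0,"z":0,"ax":0,"ay":0,"az":0},{"fingers":45,"x":0,"y":0,"z":0,"ax":0,"ay":0,"az":0}]'
python3 - <<'E'
from h import *
im=optics.snapshot("wrist");sc=optics.snapshot("scene")
s=status.observe();print(s["tool_pos"],s["ft_force"],s["gripper_width"])
cv2.imwrite("pics/w10.png",np.hstack([cv2.resize(im,(400,300)),cv2.resize(sc[180:330,140:320],(360,300),interpolation=2)]))
c=cam("scene");print("sweet expected in crop",(px(c,(473,283,174))-[140,180])*2)
E
```

```text
time_s: 7.87
tool_pos: [409.0, 242.4, 80.2]
orientation: [-3.141, 0.0, 0.585]
ft_force: [-0.1, 0.3, -0.3]
gripper_width: 0.486
time_s: 8.28
tool_pos: [409.0, 242.4, 155.5]
orientation: [-3.142, -0.0, 0.585]
ft_force: [1.0, 0.4, -1.1]
gripper_width: 0.491
time_s: 8.7
tool_pos: [408.6, 242.2, 168.3]
orientation: [-3.141, 0.002, 0.585]
ft_force: [0.5, 0.0, -0.7]
gripper_width: 0.489
time_s: 9.12
tool_pos: [409.3, 242.4, 169.1]
orientation: [-3.141, 0.0, 0.585]
ft_force: [0.5, -0.5, -0.8]
gripper_width: 0.487
[409.35161638 242.45417292 169.24664177] [ 0.01103527 -0.3545611  -0.63465327] 0.49074520934529486
sweet expected in crop [126.27974038  46.45200652]
```

View pics/w10.png

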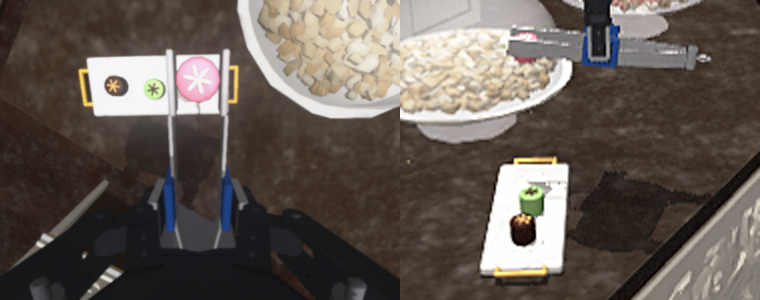

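The pink sweet is held between the tips high above the tray (crop (523,47), where expected). The other two sweets stand on the tray, and the tray spot for the pink one is empty. Handing in.

```bash
python3 -c "
from bench import job;print(job.finish_job())"
```

```text
the job is handed in; nothing more can be done
None
```

The pink sweet is held still in the tongs about 15 cm above the tray, and I handed the job in with the gripper still squeezing. No verdict was reported, so I can't confirm a pass.

**What I did:** I found the tongs and the sweets in the top and wrist pictures and took the tongs by the blue grips, squeezed to about 52 mm. I carried them clear of the domed plate and lowered the tips either side of the pink sweet. Then I squeezed with 30 N and lifted straight up 15 cm.

**Last checks, at about 9 s of the 48 s:**
- **Hold:** the tool is steady at 169 mm height, and the fingers have stopped on the grips at 0.49 opening, about 41.5 mm. That is slightly under the stated 43 mm.
- **Sweet:** both views show it between the tips. I estimate it is about 5 cm sideways from the tray's centre.
- **Other items:** the green and dark sweets are still standing on the tray. I didn't measure whether they had shifted. The jam jar wasn't in the final pictures, but the arm never went low near it.

**What disagreed:** the top and wrist cameras put the sweet 3 to 4 mm apart, and I used the wrist estimate. My first move rows were refused because keys were missing, so nothing moved then. While squeezing, I read an upward push of about 5 N at the wrist; it was gone once the sweet was lifted.

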